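Switch on the till counter in order

ROBOT

A 6-joint arm with a two-finger parallel gripper is mounted at the origin on the work surface. World frame = base frame: x ahead of the robot, y to its left, z up, the work surface at z = 0. Lengths are in m, angles in rad, forces in N, time in s.
With the tool pointing down it reaches from about 0.375 to 0.975 m from the base axis. Payload 3.8 kg.
Tool frame: the origin (TCP) lies on the centre line of the jaws, within the pads' length; the fingertips stand 14 mm ahead of it and the grasp point (between the pads) lies 5 mm behind it; z points along the fingers, y is the line along which they close (so a half turn about z gives the same grasp; the last joint's range is limited). The gripper opens to 85 mm and grips with 20 to 120 N. Pads are 22 mm wide; open, the fingers measure 114 mm over their backs; the gripper's body (76 mm by 85 mm) begins 54 mm behind the grasp point. The pads swing forward as they close: fully open they stand 13 mm farther back than shut.
Start: joints at [-1.329, 0.264, 1.604, -0, 1.274, -0.037], TCP at [0.186, -0.649, 0.245] pointing down, gripper open.
Joint ranges: [-2.63, 2.63], [-0.94, 2.18], [0.31, 2.57], [-1.31, 4.45], [0, 2.66], [-2.55, 2.55]. Speed limits (rad/s): [2.57, 2.57, 3.14, 3.14, 3.14, 3.14].

INTERFACE

Orientations are given as a rotation vector (axis times angle).
In Python, from workcell import bot, eyes, spot_in gives the robot as it stands.
- The arm moves only by the tool carry_out, never from a script. Its argument "series" is text: rows parted by semicolons, each of 4 numbers parted by spaces: the shift along the world's x, y, z in m, then the turn about the world's z in degrees. In form: tx ty tz roll; .... A call has 1 to 20 rows; each row shifts and turns the commanded pose from where the row before left it; what a row does not reach is not made up. A row lasts 1/8 s, in which the tool goes at most 62.5 mm and 10.7 degrees, less where a joint would pass 70% of its speed; a pose out of reach is approached as far as the arm can. A call is refused whole if a number of a shift passes 0.0625 or a number of a turn 10.7, either way. A call with a gripper value outside its range is refused whole. "jaw" is the gripper command: -1 is shut, 1 is fully open, values between are in proportion, set as the call begins (left out, the last holds). The fingers move at their own pace and stop on an object; "grip_force" is the grip in N (left out, the last holds). Time passes only in rows, so rows that do not move let the fingers close. It gives the time, the measured TCP pose, the force, the opening and the grip force at its end, in the units of the state.
- bot.read_state(): the state, without advancing time (a new reading comes with each control period).
- eyes.read_camera(name): name is "side" or "top"; returns (picture, depth): 480x640x3 uint8, blue, green, red; 480x640 float32, m along the optical axis (not along the pixel's ray), 0 where there is no reading.
- eyes.get_calibration(name): a dict with "K" (3x3 intrinsics, pixels), "position" and "rotation" of the camera in the world. Camera axes: x right, y down, z forward; pixel columns grow to the right and rows downward; lengths in m; the calibration is good to about 2 mm. A picture is of the moment at which its call begins. get_calibration takes no time and is no camera call.
- bot.finish_job(): hands the job in; it is judged then, once.
Trained networks look in the newest picture that a camera, given by its name, has taken for a name from the list of things; names that differ only in an ending like _2 or _b are one class to them, and where a whole thing is asked for, a point or a joint stands for the part that bears it (a point fixed in the world has none). Each returns a list of dicts, best first, with "score" (0 to 1); they miss things now and then, are a little off and sometimes report something else, mostly with a low value. They report only what shows in the picture. A call takes as long as a camera call. They do not tell look-alikes from the thing itself.
- spot_in(camera, target): "rect" ([centre column, centre row, width, height] in pixels, round what is visible of it).
The state is a dict: "time": time; "q": joint angles; "joint_vel": joint speeds; "joint_torque": joint torques, N m; "tool_pos": TCP position; "tcp_rot": TCP orientation; "wrist_force": force on the tool from outside, world axes, zero at the start; "torque": the same for the moment, N m; "width": opening from 0.0 (shut) to 1.0 (fully open); "grip_force": force on a finger pad.
Only numpy, scipy, OpenCV 4.12 (cv2) and the standard library are available. Lean on these libraries where they do the work, as an engineer would, in place of code of your own. Each camera call takes 0.05 s, during which the arm holds its last target. There are 200 camera calls.

TASK

Switch on the stationery shop's till counter by pressing three buttons in this order: the red one on the white power box, then the green one on the black receipt printer, then the blue one on the grey card terminal. Press each lightly until it is fully in (it stays in), then let go of it; do not lift, tip or push the devices out of place, and leave the goods on the counter alone.

Things in the scene. Friction and masses are not known exactly. Their poses are not given: they have to be found in the camera images.
- power_box: White loose box, 120 x 120 x 56 mm high, with three round grey sockets on one side and a red button in the middle of its top; about 0.8 kg. Origin: centre of its underside; z up; the sockets face its -x side.
- power_button_top (a point): Centre of the top of the red button, a round cap 28 mm across on the power box, exactly over the box's origin; 84 mm above the counter when out, 9 mm lower when in. Its springy rubber crown gives 1 mm per 2 N, so the fingers go down about 11 mm in all. It stands 24 mm above the black collar round it (38 mm across).
- power_button (a joint): How far the red button on the power box is pushed in, in m: 0 is out (at the start), 0.009 is fully in. It slides straight down, starts to move at about 2.5 N, needs about 4.3 N near the bottom and stays wherever it is left (it does not spring back).
- printer: Black loose receipt printer, 140 (x) x 120 (y) x 100 mm high, a strip of white paper standing 10 mm out of a slot across its top 30 mm towards -x from its origin, and a green button; about 0.85 kg. Origin: centre of its underside; z up; its front is its -x side.
- printer_button_top (a point): Centre of the top of the green button, a round cap 28 mm across on the receipt printer, 35 mm towards +x of the printer's origin, at its back half; 128 mm above the counter when out, 9 mm lower when in. Its springy rubber crown gives 1 mm per 2 N, so the fingers go down about 11 mm in all. It stands 24 mm above the black collar round it (38 mm across).
- printer_button (a joint): How far the green button on the receipt printer is pushed in, in m: 0 is out (at the start), 0.009 is fully in. It slides straight down, starts to move at about 2.5 N, needs about 4.3 N near the bottom and stays wherever it is left (it does not spring back).
- terminal: Grey loose card terminal, 150 (x) x 84 (y) x 40 mm high, with a flat green screen and a small keypad (white keys, last row red, yellow, green) on its top and a blue button beyond the screen; about 0.6 kg. Origin: centre of its underside; z up; keypad at its -x end.
- terminal_button_top (a point): Centre of the top of the blue button, a round cap 28 mm across on the card terminal, 40 mm towards +x of the terminal's origin, at the end away from the keypad; 68 mm above the counter when out, 9 mm lower when in. Its springy rubber crown gives 1 mm per 2 N, so the fingers go down about 11 mm in all. It stands 24 mm above the black collar round it (38 mm across).
- terminal_button (a joint): How far the blue button on the card terminal is pushed in, in m: 0 is out (at the start), 0.009 is fully in. It slides straight down, starts to move at about 2.5 N, needs about 4.3 N near the bottom and stays wherever it is left (it does not spring back).
- notebooks: Bystander: pile of three notebooks (blue, grey, dark green on top), 90 x 130 x 34 mm high, loose. Origin: centre of its underside.
- battery_box: Bystander: yellow box with a white band, 50 x 70 x 35 mm high, loose. Origin: centre of its underside.
- glue_stick: Bystander: upright white glue stick with orange cap, 29 mm diameter, 80 mm high, loose and easily toppled. Origin: centre of its underside.
- tape_roll: Bystander: amber roll of tape lying flat, 84 mm outer and 52 mm inner diameter, 25 mm high, loose. Origin: centre of its underside.
Things that resemble listed ones, but are neither listed nor needed, are in the scene too. Leave any turquoise look-alike of the terminal alone. Leave any pink look-alike of the printer alone.

How it is judged:
By the outcome, as a careful person would: the job done as asked, in the order asked, and still so for the second after the job is handed in, with the robot touching nothing.
It also fails if it takes over 54 s, if anything falls off the work surface, if the arm or the gripper's body presses on something with over 40 N, if the wrist force passes 120 N, or if a joint passes its speed limit or range.

## Working session

There is one attempt and no reset: what is moved stays moved. The work goes in short steps, Python scripts to look and compute and a tool call to move; the robot and the scene stay as the last step left them, time stands still between calls to the robot, and variables do not carry over. Pictures are saved under pics/ and viewed, at most 10 in all, crops included, and the job is handed in when it is done.

Besides the shell and the picture viewer there is one more tool, called after "Emit:" as name(argument=value, ...), one argument or row to a line, values as JSON. carry_out: Moves the arm, as the interface text tells. Its arguments: {"type":"object","properties":{"series":{"type":"string"},"jaw":{"type":"number"},"grip_force":{"type":"number"}},"required":["series"]}

```bash
mkdir -p pics
cat > h.py <<'E'
import numpy as np, cv2
from workcell import bot, eyes, spot_in
def world(cam, depth, u, v):
    c=eyes.get_calibration(cam); K=np.array(c["K"])
    d=depth[int(round(v)),int(round(u))]
    p=np.array([(u-K[0,2])/K[0,0]*d,(v-K[1,2])/K[1,1]*d,d])
    return np.array(c["rotation"])@p+np.array(c["position"])
E
python3 - <<'E'
from h import *
for c in ("top","side"):
    im,d=eyes.read_camera(c); cv2.imwrite(f"pics/{c}0.png",im); np.save(f"{c}0.npy",d)
    for t in ("power_button_top","printer_button_top","terminal_button_top","power_box","printer","terminal"):
        for r in spot_in(c,t)[:3]:
            u,v=r["rect"][:2]
            print(c,t,np.round(r["rect"]),round(r["score"],2),np.round(world(c,d,u,v),3))
print(bot.read_state())
E
```

```text
top power_button_top [329. 258.  11.  10.] 0.62 [ 0.326 -0.054  1.334]
top power_button_top [444. 275.  61.  64.] 0.32 [-0.221 -0.601  0.787]
top printer_button_top [480. 197.   8.   8.] 0.49 [-0.846 -1.226  0.162]
top printer_button_top [445. 260.   9.   9.] 0.43 [-0.299 -0.679  0.708]
top terminal_button_top [250. 236.  10.   9.] 0.6 [0.656 0.277 1.664]
top power_box [326. 255.  54.  56.] 0.96 [ 0.329 -0.051  1.337]
top power_box [290. 163.  50.  38.] 0.17 [-0.005 -0.385  1.002]
top printer [442. 275.  63.  66.] 0.67 [-0.206 -0.586  0.801]
top printer [465. 190.  72.  71.] 0.55 [-0.828 -1.208  0.18 ]
top printer [327. 259.  10.   7.] 0.2 [ 0.342 -0.038  1.35 ]
top terminal [245. 254.  49.  62.] 0.75 [0.79  0.41  1.797]
top terminal [175. 257.  68.  52.] 0.75 [1.211 0.831 2.218]
side power_button_top [335. 255.   9.   6.] 0.46 [-1.21  -0.557 -0.396]
side printer_button_top [386. 148.   9.   9.] 0.64 [-2.317 -1.664 -1.503]
side terminal_button_top [253. 296.  14.  11.] 0.71 [-0.772 -0.119  0.042]
side terminal_button_top [254. 298.  15.  12.] 0.6 [-0.764 -0.111  0.05 ]
side terminal_
[... 355 characters left out ...]
[-0.147  0.506  0.667]
{'time': 0.7, 'q': array([-1.32885657e+00,  2.63830049e-01,  1.60393622e+00, -2.64938800e-05,
        1.27371899e+00, -3.69145687e-02]), 'joint_vel': array([-0.00122337, -0.00035167, -0.00143948, -0.00076776,  0.0008031 ,
       -0.00245704]), 'joint_torque': array([ 4.55882164e-04, -5.14842832e+01, -3.67616200e+01,  3.15993248e-05,
        4.56164671e-04, -1.18694021e-05]), 'tool_pos': array([ 0.18578231, -0.64895131,  0.24536141]), 'tcp_rot': array([ 3.11099586e+00,  4.36602397e-01, -2.23222464e-05]), 'wrist_force': array([-0.15648292,  0.00993053,  0.29644241]), 'torque': array([-0.05695087, -0.01127983, -0.00353271]), 'grip_force': 0.0, 'width': 0.9982496676301071}
```

View pics/top0.png

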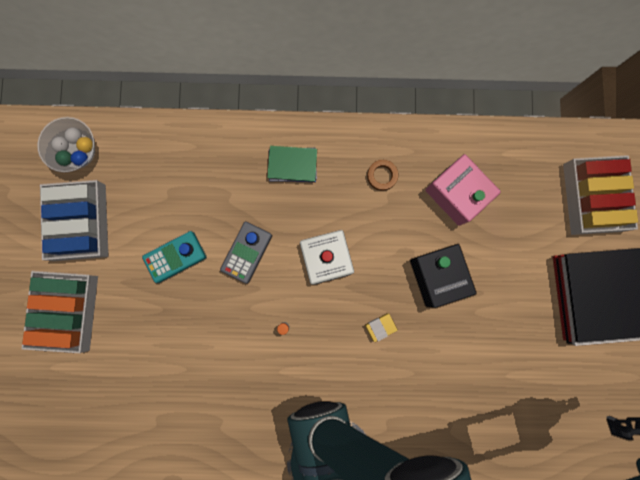

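View pics/side0.png

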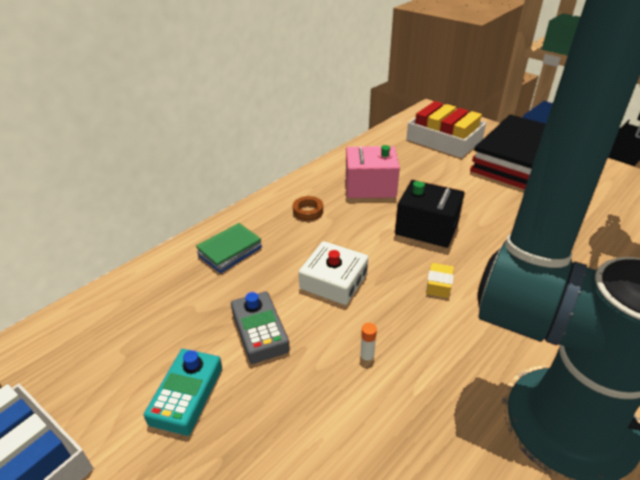

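The top view shows the red button at about (327,257), the green one on the black printer at (445,262), and the blue one on the grey terminal at (252,238). The pink and turquoise look-alikes are at (463,190) and (175,257). My world positions are wrong because the calibration rotation isn't a matrix, so I'll fix that.

```bash
cat > h.py <<'E'
import numpy as np, cv2
from scipy.spatial.transform import Rotation as R
from workcell import bot, eyes, spot_in
def cal(cam):
    c=eyes.get_calibration(cam); r=np.array(c["rotation"])
    r=r if r.shape==(3,3) else (R.from_rotvec(r) if r.size==3 else R.from_quat(r)).as_matrix()
    return np.array(c["K"]),r,np.array(c["position"])
def cloud(cam,depth):
    K,r,p=cal(cam); v,u=np.mgrid[:480,:640]
    P=np.stack([(u-K[0,2])/K[0,0]*depth,(v-K[1,2])/K[1,1]*depth,depth],-1)
    return P@r.T+p
HUE={"red":[(0,6),(174,180)],"green":[(50,85)],"blue":[(105,125)]}
def button(cam,im,depth,col,uv,z,win=12):
    """centroid of the coloured top near uv: ray cut at height z, and the depth points"""
    h=cv2.cvtColor(im,cv2.COLOR_BGR2HSV); W=cloud(cam,depth)
    m=np.zeros((480,640),bool)
    for a,b in HUE[col]: m|=(h[...,0]>=a)&(h[...,0]<=b)
    m&=(h[...,1]>120)&(h[...,2]>40)
    w=np.zeros_like(m); u,v=uv; w[v-win:v+win+1,u-win:u+win+1]=1; m&=w
    t=m&(abs(W[...,2]-z)<.006)
    P=W[t]
    return m.sum(),t.sum(),P.mean(0) if len(P) else None,(P.min(0)+P.max(0))/2 if len(P) else None, np.ptp(P,axis=0) if len(P) else None
E
python3 - <<'E'
from h import *
np.set_printoptions(precision=4,suppress=True)
print(eyes.get_calibration("top"))
L={"top":[("red",(327,257),.084),("green",(445,262),.128),("blue",(252,238),.068)],
"side":[("red",(334,257),.084),("green",(419,188),.128),("blue",(252,300),.068)]}
for c in L:
    im=cv2.imread(f"pics/{c}0.png"); d=np.load(f"{c}0.npy"); W=cloud(c,d)
    for col,uv,z in L[c]: print(c,col,W[uv[1],uv[0]],*button(c,im,d,col,uv,z))
W=cloud("top",np.load("top0.npy"))
for n,(u,v) in dict(glue=(283,328),table=(350,200),pinkbtn=(478,196),book=(292,163),batt=(381,328),tape=(395,175),pcorner=(460,250)).items(): print(n,W[v,u])
E
```

```text
{'K': array([[530.7966,   0.    , 316.4707],
       [  0.    , 530.7966, 235.219 ],
       [  0.    ,   0.    ,   1.    ]]), 'position': array([0.4434, 0.0635, 1.451 ]), 'rotation': array([-2.1943,  2.1499, -0.1263])}
top red [0.532  0.0222 0.0895] 103 89 [0.5351 0.0224 0.0846] [0.5349 0.022  0.0843] [0.0262 0.0261 0.0111]
top green [ 0.5229 -0.2713  0.1307] 68 61 [ 0.5224 -0.2704  0.128 ] [ 0.5231 -0.2696  0.1276] [0.0255 0.0252 0.011 ]
top blue [0.5788 0.2182 0.0717] 105 83 [0.5806 0.2213 0.0681] [0.5805 0.2216 0.0681] [0.0245 0.0271 0.0116]
side red [0.5285 0.0332 0.0838] 160 82 [0.5349 0.0268 0.0842] [0.5359 0.0263 0.0836] [0.0246 0.0237 0.01  ]
side green [ 0.5158 -0.2566  0.1251] 143 68 [ 0.5233 -0.266   0.127 ] [ 0.5251 -0.2672  0.1269] [0.0252 0.0254 0.0082]
side blue [0.5754 0.2283 0.0663] 191 103 [0.5797 0.2251 0.0681] [0.5811 0.2249 0.0672] [0.0253 0.0226 0.0097]
glue [0.3492 0.1309 0.0797]
table [ 0.6977 -0.0416 -0.0026]
pinkbtn [ 0.6922 -0.3567  0.1282]
book [0.7895 0.1203 0.0356]
batt [ 0.3508 -0.1257  0.0318]
tape [ 0.7636 -0.1612  0.0308]
pcorner [ 0.5564 -0.3182  0.0984]
```

Both cameras agree: red (0.535, 0.024), green (0.523, -0.268) and blue (0.580, 0.223). The heights match the given 84, 128 and 68 mm. I'll shut the jaws and move over red.

Emit:
carry_out(
  series="0.0175 0.0337 0 0;0.0175 0.0337 0 0;0.0175 0.0337 0 0;0.0175 0.0337 0 0;0.0175 0.0337 0 0;0.0175 0.0337 0 0;0.0175 0.0337 0 0;0.0175 0.0337 0 0;0.0175 0.0337 0 0;0.0175 0.0337 0 0;0.0175 0.0337 0 0;0.0175 0.0337 0 0;0.0175 0.0337 0 0;0.0175 0.0337 0 0;0.0175 0.0337 0 0;0.0175 0.0337 0 0;0.0175 0.0337 0 0;0.0175 0.0337 0 0;0.0175 0.0337 0 0;0.0165 0.0327 0 0",
  jaw=-1,
  grip_force=20,
)

```text
time: 3.2
tool_pos: [0.5353, 0.0253, 0.2456]
tcp_rot: [3.111, 0.437, 0.001]
wrist_force: [0.3, -0.0, -1.0]
width: 0.001
grip_force: 0.0
```

Emit:
carry_out(
  series="0 0 -0.03 0;0 0 -0.03 0;0 0 -0.03 0;0 0 -0.03 0;0 0 0 0;0 0 0 0;0 0 0 0",
)

```text
time: 4.08
tool_pos: [0.5362, 0.0241, 0.1272]
tcp_rot: [3.111, 0.436, 0.005]
wrist_force: [0.1, 0.3, -0.3]
width: 0.0
grip_force: 0.0
```

Run:
```python
from h import *
np.set_printoptions(precision=4,suppress=True)
s=bot.read_state(); print(s["tool_pos"],s["wrist_force"])
im,d=eyes.read_camera("side"); W=cloud("side",d)
print(button("side",im,d,"red",(334,257),.084))
cv2.imwrite("pics/s1.png",cv2.resize(im[160:320,240:440],(800,640))[:600])
m=(np.hypot(W[...,0]-.536,W[...,1]-.024)<.03)&(W[...,2]>.09)&(W[...,2]<.2)
P=W[m]; print(np.percentile(P[:,2],[0,1,3,10]), P[P[:,2]<.13].min(0),P[P[:,2]<.13].max(0))
```

```text
[0.5362 0.0241 0.1272] [ 0.0823  0.3122 -0.2543]
(np.int64(159), np.int64(76), array([0.5351, 0.0275, 0.0837]), array([0.5358, 0.0267, 0.0828]), array([0.0253, 0.0225, 0.0095]))
[0.1144 0.1159 0.12   0.1264] [0.5226 0.0184 0.1144] [0.5445 0.041  0.1298]
```

View pics/s1.png

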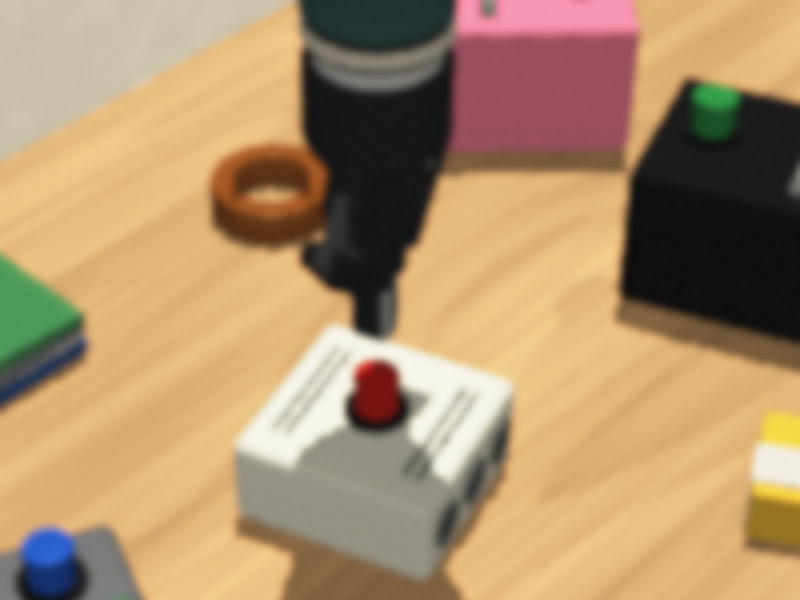

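The shut fingertips at (375,330) in the crop hang straight over the red button at (377,372). The tip is about 14 mm below the TCP, so contact should come at TCP z of about 0.098.

Emit:
carry_out(
  series="-0.001 0 -0.01 0;0 0 -0.01 0;0 0 -0.003 0;0 0 -0.002 0;0 0 -0.002 0;0 0 -0.002 0;0 0 -0.002 0;0 0 0 0;0 0 0 0",
)

```text
time: 5.25
tool_pos: [0.5339, 0.0241, 0.0945]
tcp_rot: [3.111, 0.436, 0.001]
wrist_force: [-0.7, -0.3, 2.3]
width: 0.0
grip_force: 1.2
```

Emit:
carry_out(
  series="0 0 -0.002 0;0 0 -0.002 0;0 0 -0.002 0;0 0 0 0;0 0 0 0",
)

```text
time: 5.88
tool_pos: [0.5339, 0.0241, 0.0883]
tcp_rot: [3.111, 0.436, 0.001]
wrist_force: [-0.8, 0.9, 3.2]
width: -0.003
grip_force: 1.6
```

Emit:
carry_out(
  series="0 0 -0.001 0;0 0 -0.001 0;0 0 0 0;0 0 0 0",
)

```text
time: 6.38
tool_pos: [0.5339, 0.0241, 0.0865]
tcp_rot: [3.111, 0.437, 0.001]
wrist_force: [-0.3, -0.1, 5.3]
width: 0.003
grip_force: 2.5
```

Emit:
carry_out(
  series="0 0 -0.001 0;0 0 0 0;0 0 0 0",
)

```text
time: 6.75
tool_pos: [0.534, 0.0241, 0.0857]
tcp_rot: [3.111, 0.437, 0.001]
wrist_force: [-1.5, -0.2, 7.0]
width: -0.001
grip_force: 3.2
```

The force rose 1.7 N over 0.9 mm, which is the bottomed-out crown stiffness, so red is in. I'll release it and move over green.

Emit:
carry_out(
  series="0 0 0.005 0;0 0 0.015 0;0 0 0.03 0;0 0 0.05 0;-0.001 -0.0292 0 0;-0.001 -0.0292 0 0;-0.001 -0.0292 0 0;-0.001 -0.0292 0 0;-0.001 -0.0292 0 0;-0.001 -0.0292 0 0;-0.001 -0.0292 0 0;-0.001 -0.0292 0 0;-0.001 -0.0292 0 0;-0.001 -0.0292 0 0;0 0 -0.01 0;0 0 0 0;0 0 0 0;0 0 0 0",
)

```text
time: 9.0
tool_pos: [0.5239, -0.2671, 0.1755]
tcp_rot: [-3.111, -0.438, -0.0]
wrist_force: [1.1, 0.1, -0.0]
width: -0.001
grip_force: 0.0
```

Run:
```python
from h import *
np.set_printoptions(precision=4,suppress=True)
s=bot.read_state(); print(s["tool_pos"],s["wrist_force"])
im,d=eyes.read_camera("side"); W=cloud("side",d)
print(button("side",im,d,"red",(334,260),.075)); print(button("side",im,d,"green",(419,188),.128))
cv2.imwrite("pics/s2.png",cv2.resize(im[110:310,280:500],(792,600)))
m=(np.hypot(W[...,0]-.523,W[...,1]+.268)<.03)&(W[...,2]>.137)&(W[...,2]<.175)
P=W[m]; print(P.min(0),P.max(0))
```

```text
[ 0.5239 -0.2671  0.1755] [ 1.0686  0.1241 -0.0339]
(np.int64(134), np.int64(82), array([0.5353, 0.0265, 0.0749]), array([0.5356, 0.0266, 0.0741]), array([0.0257, 0.025 , 0.0089]))
(np.int64(138), np.int64(63), array([ 0.5228, -0.2647,  0.1275]), array([ 0.5244, -0.2662,  0.1268]), array([0.0264, 0.0215, 0.0093]))
[ 0.513  -0.2728  0.1609] [ 0.5338 -0.2517  0.1748]
```

View pics/s2.png

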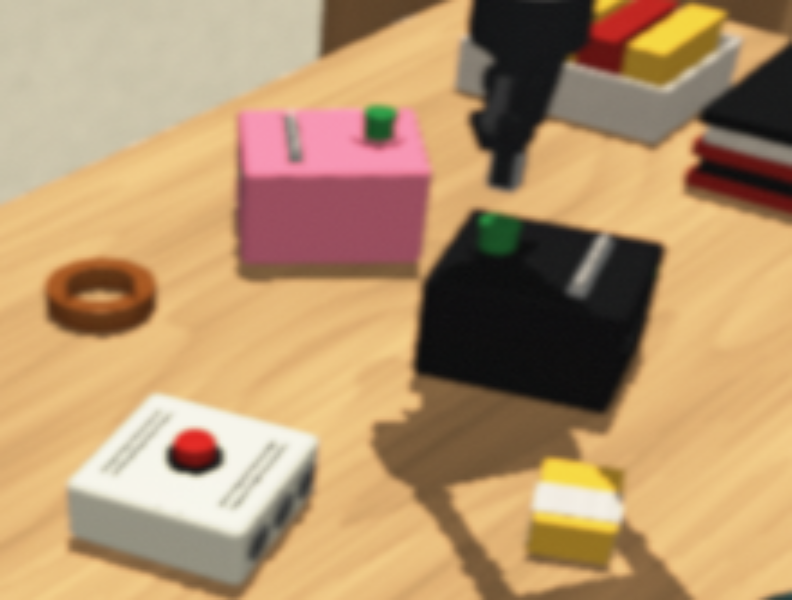

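Red is down (top at 0.075) and its box hasn't moved. The tip at (507,185) is over the green button at (498,225), and contact is expected at TCP z of about 0.142.

Emit:
carry_out(
  series="0 0 -0.015 0;0 0 -0.01 0;0 0 -0.004 0;0 0 -0.002 0;0 0 -0.002 0;0 0 -0.002 0;0 0 -0.002 0;0 0 -0.002 0;0 0 -0.002 0;0 0 0 0;0 0 0 0",
)

```text
time: 10.42
tool_pos: [0.524, -0.2681, 0.1345]
tcp_rot: [3.111, 0.436, 0.001]
wrist_force: [0.1, 0.3, 2.7]
width: -0.002
grip_force: 1.5
```

Emit:
carry_out(
  series="0 0 -0.001 0;0 0 -0.001 0;0 0 -0.001 0;0 0 0 0;0 0 0 0",
)

```text
time: 11.05
tool_pos: [0.524, -0.2681, 0.1314]
tcp_rot: [3.111, 0.436, 0.001]
wrist_force: [0.4, -1.4, 2.4]
width: 0.0
grip_force: 1.8
```

Emit:
carry_out(
  series="0 0 -0.001 0;0 0 0 0;0 0 0 0",
)

```text
time: 11.42
tool_pos: [0.524, -0.2681, 0.1305]
tcp_rot: [3.111, 0.436, 0.001]
wrist_force: [-0.3, -0.7, 4.7]
width: 0.003
grip_force: 2.5
```

Emit:
carry_out(
  series="0 0 -0.001 0;0 0 0 0;0 0 0 0",
)

```text
time: 11.8
tool_pos: [0.524, -0.2681, 0.1298]
tcp_rot: [3.111, 0.437, 0.001]
wrist_force: [0.3, -0.4, 6.9]
width: 0.001
grip_force: 3.2
```

Same signature as red, so green is in. Next is blue.

Emit:
carry_out(
  series="0 0 0.005 0;0 0 0.015 0;0 0 0.05 0;0.004 0.0351 0 0;0.004 0.0351 0 0;0.004 0.0351 0 0;0.004 0.0351 0 0;0.004 0.0351 0 0;0.004 0.0351 0 0;0.004 0.0351 0 0;0.004 0.0351 0 0;0.004 0.0351 0 0;0.004 0.0351 0 0;0.004 0.0351 0 0;0.004 0.0351 0 0;0.004 0.0351 0 0;0.004 0.0351 0 0",
)

```text
time: 13.92
tool_pos: [0.5791, 0.2245, 0.1992]
tcp_rot: [3.111, 0.437, -0.002]
wrist_force: [-0.4, 0.1, 1.2]
width: -0.003
grip_force: 0.0
```

Emit:
carry_out(
  series="0 0 -0.03 0;0 0 -0.03 0;0 0 -0.025 0;0 0 0 0;0 0 0 0;0 0 0 0",
)

```text
time: 14.68
tool_pos: [0.5809, 0.2238, 0.1161]
tcp_rot: [-3.111, -0.436, -0.004]
wrist_force: [1.0, -0.3, 0.1]
width: 0.002
grip_force: 0.0
```

Run:
```python
from h import *
np.set_printoptions(precision=4,suppress=True)
s=bot.read_state(); print(s["tool_pos"],s["wrist_force"])
im,d=eyes.read_camera("side"); W=cloud("side",d)
print(button("side",im,d,"green",(419,192),.119)); print(button("side",im,d,"blue",(252,300),.068))
cv2.imwrite("pics/s3.png",cv2.resize(im[160:380,200:480],(763,600)))
m=(np.hypot(W[...,0]-.58,W[...,1]-.223)<.03)&(W[...,2]>.078)&(W[...,2]<.11)
P=W[m]; print(P.min(0),P.max(0))
```

```text
[0.5809 0.2238 0.1161] [ 1.0264 -0.3351  0.072 ]
(np.int64(125), np.int64(73), array([ 0.5241, -0.2672,  0.1185]), array([ 0.5258, -0.2699,  0.118 ]), array([0.0254, 0.0323, 0.0096]))
(np.int64(192), np.int64(96), array([0.5801, 0.2258, 0.0681]), array([0.5814, 0.225 , 0.067 ]), array([0.0256, 0.0223, 0.0096]))
[0.5709 0.2173 0.1041] [0.5837 0.2363 0.1089]
```

View pics/s3.png

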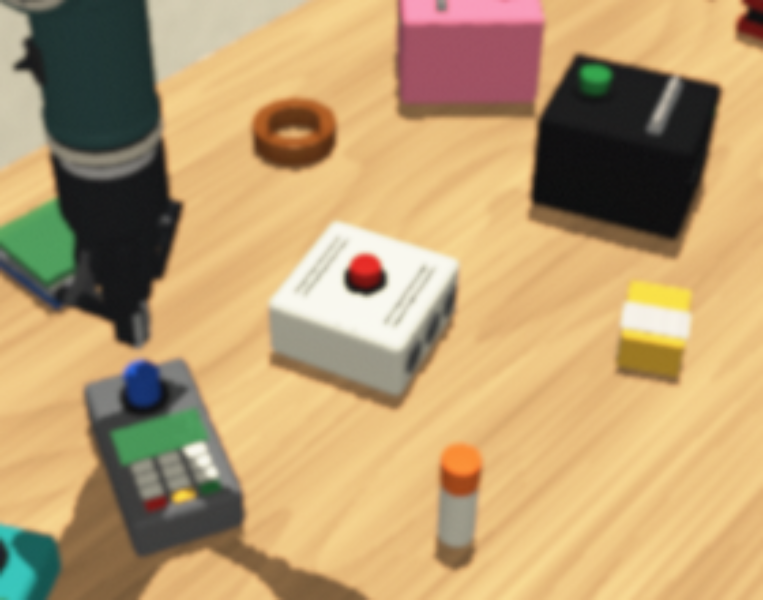

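Green is in (0.1185) and the printer hasn't moved. The tip at (133,340) is over the blue button at (142,378), so I'll press.

Emit:
carry_out(
  series="0 0 -0.015 0;0 0 -0.01 0;0 0 -0.004 0;0 0 -0.002 0;0 0 -0.002 0;0 0 -0.002 0;0 0 -0.002 0;0 0 -0.002 0;0 0 -0.002 0;0 0 0 0;0 0 0 0",
)

```text
time: 16.1
tool_pos: [0.5798, 0.2235, 0.0734]
tcp_rot: [-3.111, -0.437, -0.0]
wrist_force: [-1.1, -1.5, 3.1]
width: -0.001
grip_force: 1.6
```

Emit:
carry_out(
  series="0 0 -0.001 0;0 0 -0.001 0;0 0 0 0;0 0 0 0",
)

```text
time: 16.6
tool_pos: [0.5799, 0.2235, 0.0714]
tcp_rot: [-3.111, -0.436, -0.0]
wrist_force: [-1.2, 0.4, 4.2]
width: 0.0
grip_force: 1.9
```

Emit:
carry_out(
  series="0 0 -0.001 0;0 0 0 0;0 0 0 0",
)

```text
time: 16.98
tool_pos: [0.5799, 0.2235, 0.0705]
tcp_rot: [-3.111, -0.437, -0.0]
wrist_force: [-1.6, -0.7, 5.4]
width: -0.003
grip_force: 2.5
```

Emit:
carry_out(
  series="0 0 -0.001 0;0 0 0 0;0 0 0 0",
)

```text
time: 17.35
tool_pos: [0.5799, 0.2235, 0.0697]
tcp_rot: [-3.111, -0.437, -0.0]
wrist_force: [-2.7, -1.0, 6.4]
width: -0.001
grip_force: 3.2
```

Emit:
carry_out(
  series="0 0 0.005 0;0 0 0.015 0;0 0 0.04 0;0 0 0.05 0;0 0 0.05 0;0 0 0 0;0 0 0 0;0 0 0 0",
)

```text
time: 18.35
tool_pos: [0.5785, 0.223, 0.2272]
tcp_rot: [3.11, 0.436, -0.006]
wrist_force: [-0.2, 0.6, 0.1]
width: 0.004
grip_force: 0.0
```

Run:
```python
from h import *
np.set_printoptions(precision=4,suppress=True)
im,d=eyes.read_camera("side")
for c,uv,z in (("red",(334,260),.075),("green",(419,192),.119),("blue",(252,304),.059)): print(button("side",im,d,c,uv,z)[1:3])
cv2.imwrite("pics/s4.png",im)
```

```text
(np.int64(84), array([0.5354, 0.0267, 0.0749]))
(np.int64(71), array([ 0.5236, -0.2669,  0.119 ]))
(np.int64(110), array([0.5802, 0.2249, 0.0593]))
```

View pics/s4.png

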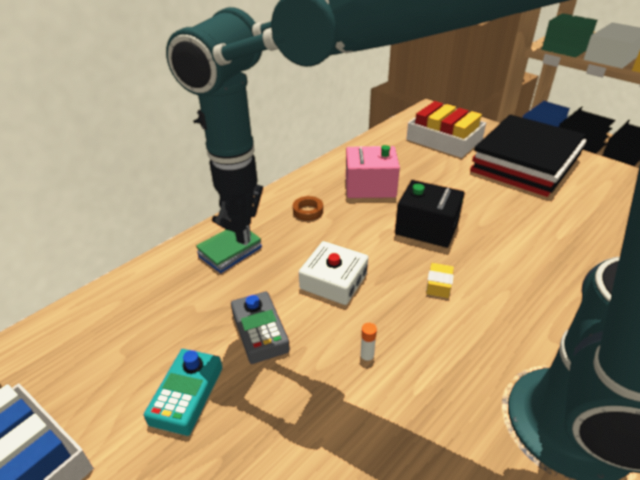

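All three buttons are fully in: red at (334,260), green at (419,190) and blue at (252,303). The devices and goods are where they were, and the arm is clear.

```bash
python3 -c "
from h import *
print(bot.finish_job())"
```

```text
the job is handed in; nothing more can be done
None
```

I pressed red, green and blue in that order and released each; the final camera check showed all three fully in and the devices and goods unmoved, and the job is handed in.

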